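# Set the viewing screen and hold the microscope on the wafer

### The arm

A 6-joint arm with a two-finger parallel gripper is mounted at the origin on the work surface. World frame = base frame: x ahead of the robot, y to its left, z up, the work surface at z = 0. Lengths are in m, angles in degrees, forces in N, time in s.
With the tool pointing down it reaches from about 0.35 to 0.875 m from the base axis. Payload 4.2 kg.
Tool frame: the origin (TCP) lies between the finger pads; the fingertips stand 14 mm ahead of it and the grasp point (between the pads) lies 5 mm behind it; z points along the fingers, y is the line along which they close (so a half turn about z gives the same grasp; the last joint's range is limited). The gripper opens to 87 mm and grips with 3 to 60 N. Pads are 19 mm wide; open, the fingers measure 117 mm over their backs; the gripper's body (75 mm by 190 mm) begins 51 mm behind the grasp point.
Start: joints at [79.103, 22.042, 0.453, 0, -68.411, -14.817], TCP at [0.271, 0.563, 0.214] pointing down, gripper open.
Joint ranges: [-179.83, 179.83], [-69.29, 118.12], [-61.27, 80.66], [-181.25, 117.63], [-171.15, -9.14], [-177.46, 177.46]. Speed limits (degrees/s): [159.86, 159.86, 180, 180, 180, 180].

### API

Orientations are given as a 3x3 rotation matrix whose columns are the frame's x, y, z axes.
In Python, from station import * gives the robot as it stands. The module is installed in compiled form; this text tells all that it offers.
- The arm moves only by the tool play_rows, never from a script. Its argument "steps" is a list of rows, each an object of numbers: "ax", "ay", "az": the turn, a rotation vector about the tool's x, y, z in degrees; "dx", "dy", "dz": the shift along the tool's x, y, z in mm; "claw": the finger opening in mm, from 0 to 87. A call has 1 to 20 rows; each row shifts and turns the commanded pose from where the row before left it, along the tool's axes as they then stand; what a row does not reach is not made up. A row lasts 1/10 s, in which the tool goes at most 50 mm and 8.59 degrees, less where a joint would pass 70% of its speed; a pose out of reach is approached as far as the arm can. A call with a gripper value outside its range is refused whole. The fingers move at their own pace and stop on an object; the grip force is fixed at half the most. Time passes only in rows, so rows that do not move let the fingers close. It gives the time, the measured TCP pose, the force, the opening and the grip force at its end, in the units of the state.
- sense(): the state, without advancing time (a new reading comes with each control period).
- capture(name): name is "side" or "top"; returns a dict with "frame" (480x640x3 uint8, blue, green, red), "range_z" (480x640 float32, m along the optical axis (not along the pixel's ray), 0 where there is no reading), "fx", "fy", "cx", "cy" (pixels), "xyz" and "rotation" of the camera in the world. Camera axes: x right, y down, z forward; pixel columns grow to the right and rows downward; lengths in m; the calibration is good to about 2 mm. A picture is of the moment at which its call begins.
- finish_job(): hands the job in; it is judged then, once.
The state is a dict: "time_s": time; "joints": joint angles; "joint_velocities": joint speeds; "effort": joint torques, N m; "tcp_pos": TCP position; "ee_rot": TCP orientation; "wrist_force": force on the tool from outside, world axes, zero at the start; "moment": the same for the moment, N m; "gripper_width": opening from 0.0 (shut) to 1.0 (fully open); "gripper_force": force on a finger pad.
Only numpy, scipy, OpenCV 4.12 (cv2) and the standard library are available. Lean on these libraries where they do the work, as an engineer would, in place of code of your own. Each camera call takes 0.05 s, during which the arm holds its last target. There are 200 camera calls.

### The job

First turn the small bench screen square to its own foot and lean it back to 20 degrees from upright. Then draw the handheld microscope out of its sloping holster, turn it level and hold it up in front of the wafer on the easel, lens towards the wafer's shiny front, squarely aimed at its middle from about 10 cm away, touching neither wafer nor easel; leave the mouse, the carrier stack and the brass weight where they are. Finish still holding it there, motionless.

Things in the scene. Friction and masses are not known exactly. Their poses are not given: they have to be found in the camera images.
- monitor: fixed foot of the small bench screen: dark steel plate 120 (x) x 140 (y) x 12 mm bolted to the bench, a post in its middle. Origin: centre of its underside; its own x axis points out of its back, the side towards -x is its front. The vertical swivel axis goes through the origin.
- monitor_swivel (a joint): turn of the screen about the vertical post, rad; 0 = screen square to the foot (parallel to the foot's 140 mm sides, facing the foot's front), positive = counterclockwise seen from above. Travel -1.2 to 1.2. Stiff, about 0.12 N m; stays where it is left.
- monitor_tilt (a joint): lean of the screen about the horizontal hinge along its lower edge, rad; 0 = upright, positive = top edge leaning to the back. Hinge line 85 mm above the bench on the swivel axis. Travel -0.1 to 0.8. Stiff, about 0.22 N m; stays where it is left. 20 degrees = 0.35.
- screen_top (a point): middle of the screen's top edge, 120 mm from the hinge line. The screen is a flat black panel 180 mm wide, 120 mm high, 14 mm thick, lit on its front. Axes of the panel: z up along it (from hinge to top edge), y along its width, x out of its back (thickness direction).
- holster: fixed holster: steel plate 130 x 100 x 12 mm with an aluminium square sleeve (33 mm outside, 25 mm inside, 55 mm long) that leans 30 degrees from vertical towards the plate's own -x (towards the robot), mouth up, the rim about 85 mm above the bench. Origin: centre of the plate's underside.
- microscope: handheld microscope, 0.16 kg, 155 mm long: black round lens nose 22 mm diameter, 60 mm long, then a white handle, section 30 (x) x 26 (y) mm, 95 mm long. Origin: at the lens, centre of the nose end; z along the barrel from lens to tail (the lens looks along -z): handle at z = 60 to 155 mm, mass centre near 95 mm. Starts with its nose 57 mm deep, loose, in the sleeve, lens down, leaning like it.
- easel: loose easel, 0.7 kg: black base 70 (x) x 110 (y) x 14 mm, a strut behind, and the wafer fixed upright on it. Origin: centre of the base's underside; x axis is the wafer's normal, pointing away from its front; the shiny front faces its own -x, towards the robot.
- wafer_centre (a point): middle of the front face of the wafer, a plain metal-grey upright disc 100 mm in diameter, 4 mm thick, 170 mm above the bench; axes as the easel's.
- mouse: bystander: black computer mouse 100 x 58 x 33 mm, loose; origin under its centre.
- carriers: bystander: loose stack of five white round carriers, 62 mm in diameter, 70 mm high; origin under its centre.
- weight_puck: bystander: brass weight with a knob, 52 mm in diameter, 50 mm high, loose; origin under its centre.
Not all that is in view belongs to the job. Of the things that look like the holster, take the one that is farthest to the robot's left at the start.

How it is judged:
By the outcome, as a careful person would: the job done as asked, in the order asked, and still so for the second after the job is handed in, while the arm keeps its last pose, push and grip.
It also fails if it takes over 56 s, if anything falls off the work surface, if the arm or the gripper's body presses on something with over 40 N, if the wrist force passes 120 N, or if a joint passes its speed limit or range.

## Working session

There is one attempt and no reset: what is moved stays moved. The work goes in short steps, Python scripts to look and compute and a tool call to move; the robot and the scene stay as the last step left them, time stands still between calls to the robot, and variables do not carry over. Pictures are saved under pics/ and viewed, at most 10 in all, crops included, and the job is handed in when it is done.

Besides the shell and the picture viewer there is one more tool, called after "Emit:" by a JSON object that holds its "name" and its "arguments". play_rows: Moves the arm, as the interface text tells. Its arguments: {"type":"object","properties":{"steps":{"type":"array"}},"required":["steps"]}

```bash
mkdir -p pics; python3 - <<'E'
from station import *
import cv2,numpy as np,pickle
d={}
for n in("side","top"):
    c=capture(n);d[n]=c;cv2.imwrite(f"pics/{n}0.png",c["frame"])
    print(n,c["xyz"],np.round(c["rotation"],3).tolist(),c["fx"],c["cx"],c["cy"])
pickle.dump(d,open("c0.pkl","wb"))
s=sense();print(s["time_s"],s["tcp_pos"],np.round(s["ee_rot"],3).tolist())
E
```

```text
side [ 0.26476749 -0.82299479  0.70317325] [[0.949, -0.164, 0.269], [-0.315, -0.519, 0.794], [0.01, -0.839, -0.544]] 470.49140622958345 319.9407891197893 242.42301460456395
top [0.44269941 0.00399297 1.24193533] [[0.011, -0.997, 0.081], [-1.0, -0.011, 0.004], [-0.004, -0.081, -0.997]] 464.1586336230334 315.06672561816174 243.496473880845
0.1 [0.27092688 0.56261088 0.21257885] [[0.901, -0.434, -0.001], [-0.434, -0.901, -0.002], [0.0, 0.002, -1.0]]
```

View pics/side0.png

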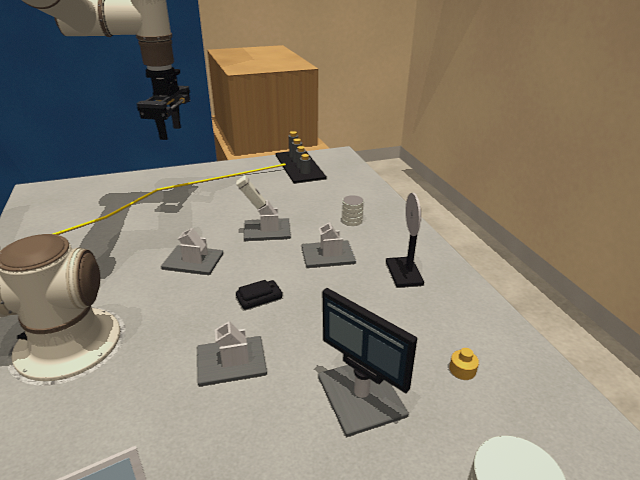

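View pics/top0.png

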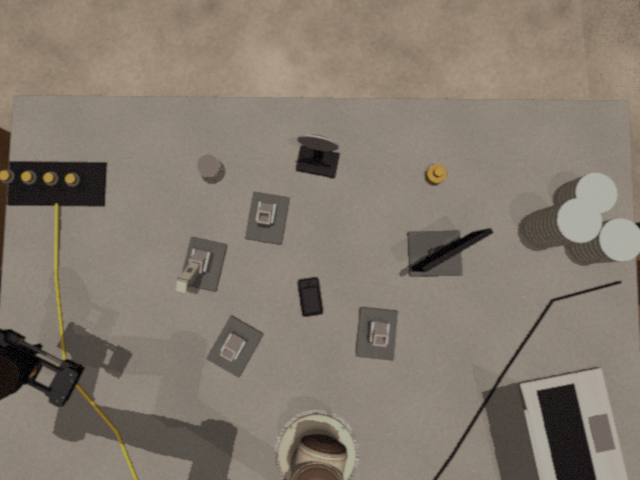

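The side view shows the screen at (367,340), the wafer at (413,215), and the microscope in its holster at (262,215). The other holsters are empty, at (193,250), (328,245) and (232,355). In the top view the holster candidates are (203,263) with the microscope, (267,215), (235,345) and (377,330). The farthest to the robot's left is (203,263).

```bash
cat > h.py <<'E'
import numpy as np,cv2
def cloud(c):
    v,u=np.mgrid[:480,:640]; z=c["range_z"].astype(float)
    p=np.stack([(u-c["cx"])/c["fx"]*z,(v-c["cy"])/c["fy"]*z,z],-1)@np.array(c["rotation"]).T+np.array(c["xyz"])
    p[z==0]=np.nan; return p
def ray(c,u,v,zh):
    d=np.array(c["rotation"])@[(u-c["cx"])/c["fx"],(v-c["cy"])/c["fy"],1]
    return np.array(c["xyz"])+d*(zh-c["xyz"][2])/d[2]
def plane(P):
    m=P.mean(0);w=np.linalg.svd(P-m,full_matrices=False)[2];return m,w,(np.std((P-m)@w[2]))
def reg(P,x0,x1,y0,y1,z0,z1):
    lo=[x0,y0,z0];hi=[x1,y1,z1]
    return np.all((P>lo)&(P<hi),-1)
def rect(P):
    r=cv2.minAreaRect((P[:,:2]*1000).astype(np.float32));return np.round(np.array(r[0]),1),np.round(r[1],1),round(r[2],2)
E
python3 - <<'E'
from h import *;import pickle
d=pickle.load(open("c0.pkl","rb"));T=cloud(d["top"]);S=cloud(d["side"])
for u,v in[(435,254),(318,160),(203,263),(310,296),(209,168),(437,174),(187,285),(450,250)]:print("top",u,v,np.round(T[v,u],3))
for u,v in[(360,345),(413,215),(262,215),(247,190),(400,270),(335,400)]:print("side",u,v,np.round(S[v,u],3))
x,y,_=T[265,435]; 
for n,P in(("top",T),("side",S)):
    f=P[reg(P,x-.12,x+.12,y-.13,y+.13,.008,.018)];print(n,"foot",len(f),rect(f))
    f=P[reg(P,x-.2,x+.2,y-.2,y+.2,.1,.25)];m,w,s=plane(f);print(n,"screen",len(f),m,w,s,f.max(0),f.min(0))
    h=T[263,203]
    f=P[reg(P,h[0]-.1,h[0]+.1,h[1]-.1,h[1]+.1,.008,.018)];print(n,"holst",len(f),rect(f))
    f=P[reg(P,h[0]-.15,h[0]+.1,h[1]-.1,h[1]+.1,.1,.25)];m,w,s=plane(f);print(n,"micro",len(f),m,w,f.max(0),f.min(0))
    e=T[160,318]
    f=P[reg(P,e[0]-.1,e[0]+.1,e[1]-.1,e[1]+.1,.01,.02)];print(n,"base",len(f),rect(f))
    f=P[reg(P,e[0]-.1,e[0]+.1,e[1]-.1,e[1]+.1,.125,.25)];m,w,s=plane(f);print(n,"wafer",len(f),m,w,s,f.max(0),f.min(0))
for n in d:
    c=d[n]["frame"]
cv2.imwrite("pics/crop.png",np.hstack([cv2.resize(d["top"]["frame"][220:310,160:250],(360,360),interpolation=2),cv2.resize(d["side"]["frame"][160:250,210:300],(360,360),interpolation=2)]))
E
```

```text
top 435 254 [ 0.511 -0.283  0.115]
top 318 160 [0.768 0.004 0.012]
top 203 263 [0.485 0.289 0.082]
top 310 296 [0.404 0.021 0.029]
top 209 168 [0.729 0.283 0.072]
top 437 174 [ 0.724 -0.307  0.049]
top 187 285 [0.43  0.305 0.163]
top 450 250 [ 0.516 -0.296  0.195]
side 360 345 [ 0.51  -0.312  0.136]
side 413 215 [ 0.764 -0.008  0.175]
side 262 215 [0.474 0.292 0.062]
side 247 190 [0.44  0.303 0.138]
side 400 270 [0.754 0.002 0.015]
side 335 400 [ 0.47  -0.312  0.012]
top foot 1628 (array([ 460. , -276.6]), array([176.3, 306.5]), 62.14)
top screen 931 [ 0.51724792 -0.30515907  0.18069686] [[-0.50344434  0.86109414 -0.07113841]
 [ 0.13048665 -0.00561645 -0.99143416]
 [-0.85411769 -0.50841453 -0.10953372]] 0.0038614999249466818 [ 0.56992968 -0.22953233  0.21020789] [ 0.46783605 -0.39160287  0.10010787]
top holst 1096 (array([498.4, 275.4]), array([171.1, 169.2]), 89.4)
top micro 412 [0.44712923 0.31044638 0.14258299] [[-0.6358762   0.16434304  0.75409073]
 [ 0.66747812  0.60762971  0.43041735]
 [ 0.38747183 -0.77703121  0.49607265]] [0.48389326 0.33130639 0.17296677] [0.41401432 0.29454
[... 639 characters left out ...]
20748638] [ 0.46708024 -0.39174334  0.10001761]
side holst 693 (array([506.9, 275.8]), array([149.9, 182.4]), 79.04)
side micro 377 [0.44547087 0.30543249 0.13553501] [[ 0.58729132 -0.14761837 -0.79580005]
 [ 0.80620416  0.19364947  0.55904807]
 [-0.0715805   0.96990139 -0.2327392 ]] [0.48378436 0.3282518  0.17037045] [0.41349054 0.29280929 0.10015007]
side base 669 (array([749.6,  28.5]), array([100.6, 183.5]), 21.22)
side wafer 535 [ 7.65775111e-01 -8.27359381e-05  1.74114956e-01] [[ 0.15668993  0.91937443 -0.36083087]
 [-0.06912198 -0.35423969 -0.93259659]
 [-0.98522607  0.17106984  0.00804318]] 0.0017728714524076737 [0.77630909 0.05544225 0.22025032] [ 0.75664622 -0.0442109   0.12506661]
```

View pics/crop.png

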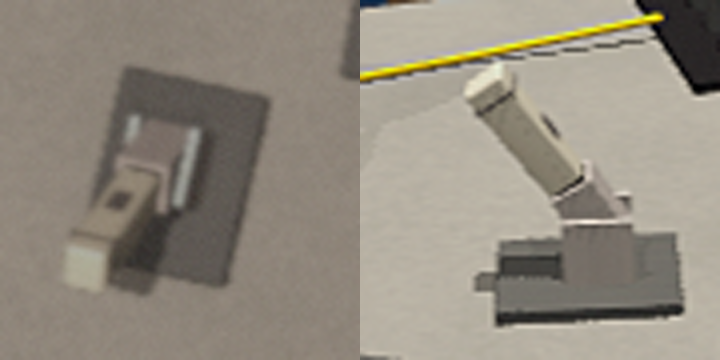

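The crop shows the microscope's white handle leaning out of the sleeve towards the robot, top-view pixel (187,285) to (203,262). The choice is confirmed. Next I average several depth frames for precise poses.

```bash
cat >> h.py <<'E'
def avg(n,k=5):
    from station import capture
    L=[capture(n) for _ in range(k)]
    z=np.array([l["range_z"] for l in L]).astype(float);z[z==0]=np.nan
    c=dict(L[-1]);c["range_z"]=np.nan_to_num(np.nanmedian(z,0));return c
def blob(M,uv):
    n,l=cv2.connectedComponents(M.astype(np.uint8),connectivity=4);return l==l[uv[1],uv[0]]
E
python3 - <<'E'
from h import *;import pickle
d={n:avg(n) for n in("top","side")};pickle.dump(d,open("c1.pkl","wb"))
for n in d:
    P=cloud(d[n]);f=P[reg(P,.3,.4,-.2,-.1,-.02,.03)];print(n,"bench z",f[:,2].mean(),f[:,2].std())
c=d["top"];T=cloud(c);g=c["frame"].astype(int).sum(2)/3
print("grey bench/plates",[round(g[v,u]) for u,v in[(340,220),(415,240),(455,268),(215,248),(215,280),(335,165),(395,310),(190,320)]])
E=cv2.GaussianBlur(c["frame"],(0,0),.7)
for name,uv,zz in(("foot",(415,268),.012),("holster",(215,280),.012),("base",(330,168),.014)):
    # plate outline: dark connected area limited to low heights
    M=(np.abs(T[...,2]-zz)<.015)&(np.abs(g-g[uv[1]-2:uv[1]+3,uv[0]-2:uv[0]+3].mean())<14)
    B=blob(M,uv);v,u=np.nonzero(B);Q=np.array([ray(c,a,b,zz) for a,b in zip(u,v)]);print(name,len(u),u.min(),u.max(),v.min(),v.max(),rect(Q))
E
```

```text
top bench z 0.006941014491639378 0.006255768667205231
side bench z 0.008823996819232375 0.007180789319142016
grey bench/plates [132, 78, 89, 88, 88, 38, 88, 132]
foot 305602 0 639 0 479 (array([578.4,   1.3]), array([1284.6, 1774.2]), 0.49)
holster 1037 183 226 237 291 (array([485.5, 304.9]), array([101.4, 129.8]), 77.75)
base 743 297 338 146 177 (array([764.7,   6.9]), array([105.2,  69.8]), 79.09)
```

```bash
python3 - <<'E'
from h import *;import pickle
d=pickle.load(open("c1.pkl","rb"))
for n in d:
    c=d[n];T=cloud(c);f=T[reg(T,.25,.3,-.3,.3,-.02,.03)];print(n,"bench z",f[:,2].mean(),f[:,2].std())
    g=c["frame"].astype(int).sum(2)/3
    # foot: dark low pixels around it
    M=reg(T,.40,.62,-.42,-.18,-.01,.03)&(g<108);
    M=cv2.morphologyEx(M.astype(np.uint8),cv2.MORPH_OPEN,np.ones((3,3)))
    k,l,st,_=cv2.connectedComponentsWithStats(M);print([s.tolist() for s in st[1:] if s[4]>40])
    b=l==1+np.argmax(st[1:,4]);
    M=np.isin(l,[i for i in range(1,k) if st[i,4]>150]);v,u=np.nonzero(M);Q=np.array([ray(c,a,b,.012) for a,b in zip(u,v)]);print(n,"foot",rect(Q))
    f=T[reg(T,.4,.62,-.45,-.18,.11,.25)&(np.linalg.norm(np.nan_to_num(T)-[.517,-.31,.15],axis=-1)<.13)]
    m,w,s=plane(f);k=np.abs((f-m)@w[2])<.005;m,w,s=plane(f[k]);print("screen",m,w[2],s,"yaw",np.degrees(np.arctan2(w[2][1],w[2][0]))%180,"ztop",np.percentile(f[:,2],98))
    a=w[0];t=(f-m)@a;print("ends",m+a*np.percentile(t,.5),m+a*np.percentile(t,99.5))
    # microscope handle
    f=T[reg(T,.38,.5,.24,.38,.105,.2)];m,w,s=plane(f);print("handle",len(f),m,w[0])
    f=T[reg(T,.7,.82,-.06,.07,.125,.23)&(g>45)];m,w,s=plane(f);k=np.abs((f-m)@w[2])<.004;m,w,s=plane(f[k]);print("wafer",m,w[2],s)
    print("wafer y range",np.percentile(f[:,1],[.5,99.5]),np.percentile(f[:,2],[.5,99.5]))
    cv2.imwrite("pics/mon.png",cv2.resize(c["frame"][200:300,380:520],(700,500),interpolation=2)) if n=="top" else 0
E
```

```text
top bench z 0.0030755022985746684 0.00557358647365812
[[400, 230, 62, 47, 1829]]
top foot (array([ 520.5, -296.4]), array([122.2, 162.3]), 0.62)
screen [ 0.51957042 -0.30738387  0.18056439] [-0.85405257 -0.50750028 -0.11418261] 0.002671932710310783 yaw 30.719884101220146 ztop 0.20619980710699182
ends [ 0.56594819 -0.38626375  0.18426465] [ 0.47425325 -0.23030788  0.17694875]
handle 389 [0.4454498  0.31085316 0.14495427] [-0.64928543  0.17348108  0.74049493]
wafer [0.76628591 0.00441194 0.17772306] [-0.98299792  0.18313438  0.01330005] 0.0008324725647995018
wafer y range [-0.04225909  0.05135798] [0.12642937 0.21960707]
side bench z 0.004096996264495624 0.006222211442844654
[[325, 366, 83, 71, 1571], [325, 390, 12, 22, 81]]
side foot (array([ 520.7, -314.2]), array([145.8, 121.3]), 89.97)
screen [ 0.5161318  -0.32104831  0.1632601 ] [0.86200146 0.50682097 0.00927283] 0.0013887077780774066 yaw 30.453755834509767 ztop 0.20533864394192078
ends [ 0.55762389 -0.39162943  0.16388013] [ 0.46755227 -0.23841093  0.16253416]
handle 356 [0.44384452 0.30607106 0.13808974] [ 0.59158073 -0.16282271 -0.78963346]
wafer [7.65543184e-01 1.10005596e-04 1.74071607e-01] [-0.98417046  0.17710438  0.00652241] 0.0007805118069903027
wafer y range [-0.04424529  0.05090582] [0.12607251 0.21965961]
```

View pics/mon.png

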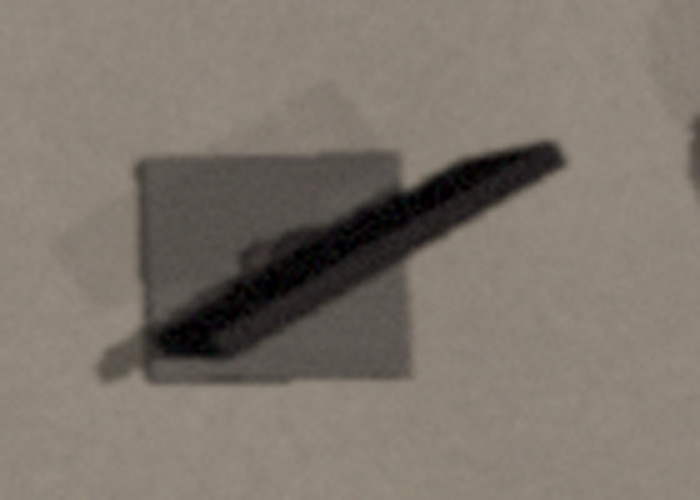

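The crop shows the foot's corners at about (408,232), (460,230), (462,276) and (410,276), with the screen turned about 30° to it. I'll fit lines to those edges.

```bash
cat >> h.py <<'E'
def edge(c,a,b,zz,w=4,frac=(.1,.9)):
    """subpixel line along a->b in image; returns world points of the fitted line's ends"""
    g=cv2.GaussianBlur(c["frame"].astype(np.float32).mean(2),(0,0),.8);a=np.array(a,float);b=np.array(b,float)
    t=(b-a)/np.linalg.norm(b-a);n=np.array([-t[1],t[0]]);o=np.arange(-w,w+.1,.25);P=[]
    for s in np.linspace(*frac,40):
        p=a+s*(b-a);q=(p+o[:,None]*n).astype(np.float32)
        gr=np.abs(np.gradient(cv2.remap(g,q[None,:,0],q[None,:,1],cv2.INTER_LINEAR)[0]));k=gr>gr.max()*.6
        P.append(p+n*(o[k]*gr[k]).sum()/gr[k].sum())
    W=np.array([ray(c,*p,zz)[:2] for p in P]);vx,vy,x,y=cv2.fitLine(W.astype(np.float32),cv2.DIST_HUBER,0,.001,.001).ravel()
    return np.array([x,y]),np.degrees(np.arctan2(vy,vx))%180
E
python3 - <<'E'
from h import *;import pickle
d=pickle.load(open("c1.pkl","rb"));c=d["top"]
C=[(408,232),(459.6,230.4),(462.4,275.6),(410,276)]
for i,(n,f) in enumerate((("back",(.05,.9)),("right",(.55,.95)),("front",(.1,.95)),("left",(.1,.6)))):
    print(n,*edge(c,C[i],C[(i+1)%4],.012,3,f))
E
```

```text
back [ 0.5808038  -0.30602545] 92.11034
right [ 0.49194956 -0.3787804 ] 2.0948625
front [ 0.45938617 -0.31214535] 92.22133
left [ 0.49934918 -0.23693652] 5.5198975
```

Emit:
{"name": "play_rows", "arguments": {"steps": [{"dz":-25,"az":8.45,"claw":60},{"dz":-25,"az":8.45},{"dz":-25,"az":8.45},{"dz":-25,"az":8.45},{"dx":40,"dy":10.3},{"dx":40,"dy":10.3},{"dx":40,"dy":10.3},{"dx":40,"dy":10.3},{"dx":40,"dy":10.3},{"dx":40,"dy":10.3},{"dx":40,"dy":10.3},{"dx":40,"dy":10.3},{"dx":40,"dy":10.3},{"dx":40,"dy":10.3},{"dx":40,"dy":10.3},{"dx":40,"dy":10.3},{"dx":40,"dy":10.3},{"dx":40,"dy":10.3},{"dx":40,"dy":10.3},{"dx":40,"dy":10.3}]}}

```text
invalid input at $.steps[0]: expected keys ax, ay, az, dx, dy, dz, claw
```

Emit:
{"name": "play_rows", "arguments": {"steps": [{"ax":0,"ay":0,"az":8.45,"dx":0,"dy":0,"dz":-25,"claw":60},{"ax":0,"ay":0,"az":8.45,"dx":0,"dy":0,"dz":-25,"claw":60},{"ax":0,"ay":0,"az":8.45,"dx":0,"dy":0,"dz":-25,"claw":60},{"ax":0,"ay":0,"az":8.45,"dx":0,"dy":0,"dz":-25,"claw":60},{"ax":0,"ay":0,"az":0,"dx":40,"dy":10.3,"dz":0,"claw":60},{"ax":0,"ay":0,"az":0,"dx":40,"dy":10.3,"dz":0,"claw":60},{"ax":0,"ay":0,"az":0,"dx":40,"dy":10.3,"dz":0,"claw":60},{"ax":0,"ay":0,"az":0,"dx":40,"dy":10.3,"dz":0,"claw":60},{"ax":0,"ay":0,"az":0,"dx":40,"dy":10.3,"dz":0,"claw":60},{"ax":0,"ay":0,"az":0,"dx":40,"dy":10.3,"dz":0,"claw":60},{"ax":0,"ay":0,"az":0,"dx":40,"dy":10.3,"dz":0,"claw":60},{"ax":0,"ay":0,"az":0,"dx":40,"dy":10.3,"dz":0,"claw":60},{"ax":0,"ay":0,"az":0,"dx":40,"dy":10.3,"dz":0,"claw":60},{"ax":0,"ay":0,"az":0,"dx":40,"dy":10.3,"dz":0,"claw":60},{"ax":0,"ay":0,"az":0,"dx":40,"dy":10.3,"dz":0,"claw":60},{"ax":0,"ay":0,"az":0,"dx":40,"dy":10.3,"dz":0,"claw":60},{"ax":0,"ay":0,"az":0,"dx":40,"dy":10.3,"dz":0,"claw":60},{"ax":0,"ay":0,"az":0,"dx":40,"dy":10.3,"dz":0,"claw":60},{"ax":0,"ay":0,"az":0,"dx":40,"dy":10.3,"dz":0,"claw":60},{"ax":0,"ay":0,"az":0,"dx":40,"dy":10.3,"dz":0,"claw":60}]}}

```text
time_s: 2.6
tcp_pos: [0.4539, -0.0738, 0.314]
ee_rot: [[0.507, -0.862, 0.001], [-0.862, -0.507, 0.0], [0.0, -0.001, -1.0]]
wrist_force: [0.5, 1.0, 0.8]
gripper_width: 0.69
gripper_force: 0.0
```

```bash
cat >> h.py <<'E'
def go(pos,R=None):
    """shift and turn (tool axes, mm & deg) from the present pose to the target"""
    from station import sense
    from scipy.spatial.transform import Rotation as Ro
    s=sense();A=np.array(s["ee_rot"]);print("t",s["time_s"],"pos",np.round(s["tcp_pos"],4),"J",np.round(s["joints"],1),"F",np.round(s["wrist_force"],1),"w",round(s["gripper_width"],3),"gf",np.round(s["gripper_force"],1))
    print("shift mm",np.round(A.T@(np.array(pos)-s["tcp_pos"])*1000,1))
    if R is not None: print("shift in target axes",np.round(R.T@(np.array(pos)-s["tcp_pos"])*1000,1),"turn",np.round(Ro.from_matrix(A.T@R).as_rotvec(degrees=True),2))
def down(yaw):  # tool down, tool y at azimuth yaw
    a=np.radians(yaw);y=np.array([np.cos(a),np.sin(a),0]);z=np.array([0,0,-1.]);return np.c_[np.cross(y,z),y,z]
E
python3 -c "
from h import *
go([.520,-.307,.30],down(-149.5))"
```

```text
t 2.6 pos [ 0.4539 -0.0738  0.314 ] J [ 11.1   2.  -11.1  -0.  -76.8  19.4] F [0.5 1.  0.8] w 0.69 gf 0.0
shift mm [234.5  61.4  14. ]
shift in target axes [234.5  61.4  14. ] turn [-0.06 -0.02 -0.01]
```

Emit:
{"name": "play_rows", "arguments": {"steps": [{"ax":0,"ay":0,"az":0,"dx":39,"dy":10.2,"dz":0,"claw":60},{"ax":0,"ay":0,"az":0,"dx":39,"dy":10.2,"dz":0,"claw":60},{"ax":0,"ay":0,"az":0,"dx":39,"dy":10.2,"dz":0,"claw":60},{"ax":0,"ay":0,"az":0,"dx":39,"dy":10.2,"dz":0,"claw":60},{"ax":0,"ay":0,"az":0,"dx":39,"dy":10.2,"dz":0,"claw":60},{"ax":0,"ay":0,"az":0,"dx":39,"dy":10.2,"dz":0,"claw":60},{"ax":0,"ay":0,"az":0,"dx":0,"dy":0,"dz":20,"claw":60},{"ax":0,"ay":0,"az":0,"dx":0,"dy":0,"dz":20,"claw":60},{"ax":0,"ay":0,"az":0,"dx":0,"dy":0,"dz":0,"claw":60},{"ax":0,"ay":0,"az":0,"dx":0,"dy":0,"dz":0,"claw":60},{"ax":0,"ay":0,"az":0,"dx":0,"dy":0,"dz":0,"claw":60}]}}

```text
time_s: 3.7
tcp_pos: [0.5205, -0.3048, 0.2752]
ee_rot: [[0.508, -0.861, 0.002], [-0.861, -0.508, -0.001], [0.002, -0.001, -1.0]]
wrist_force: [0.6, 0.6, 0.4]
gripper_width: 0.683
gripper_force: 0.0
```

```bash
python3 -c "
from h import *
go([.520,-.307,.190],down(-149.5))"
```

```text
t 3.7 pos [ 0.5205 -0.3048  0.2752] J [-15.   17.8   3.    0.  -75.   45.5] F [0.6 0.6 0.4] w 0.683 gf 0.0
shift mm [ 1.4  1.6 85.2]
shift in target axes [ 1.6  1.5 85.2] turn [-0.08 -0.14  0.03]
```

Emit:
{"name": "play_rows", "arguments": {"steps": [{"ax":0,"ay":0,"az":0,"dx":1.5,"dy":1.5,"dz":15,"claw":60},{"ax":0,"ay":0,"az":0,"dx":0,"dy":0,"dz":20,"claw":60},{"ax":0,"ay":0,"az":0,"dx":0,"dy":0,"dz":20,"claw":60},{"ax":0,"ay":0,"az":0,"dx":0,"dy":0,"dz":20,"claw":60},{"ax":0,"ay":0,"az":0,"dx":0,"dy":0,"dz":10,"claw":40},{"ax":0,"ay":0,"az":0,"dx":0,"dy":0,"dz":0,"claw":25},{"ax":0,"ay":0,"az":0,"dx":0,"dy":0,"dz":0,"claw":18},{"ax":0,"ay":0,"az":0,"dx":0,"dy":0,"dz":0,"claw":12},{"ax":0,"ay":0,"az":0,"dx":0,"dy":0,"dz":0,"claw":12},{"ax":0,"ay":0,"az":0,"dx":0,"dy":0,"dz":0,"claw":12},{"ax":0,"ay":0,"az":0,"dx":0,"dy":0,"dz":0,"claw":12}]}}

```text
time_s: 4.8
tcp_pos: [0.5189, -0.3072, 0.1892]
ee_rot: [[0.507, -0.862, -0.0], [-0.862, -0.507, -0.001], [0.0, 0.001, -1.0]]
wrist_force: [-2.2, -1.5, 2.4]
gripper_width: 0.172
gripper_force: 1.0
```

```bash
python3 -c "
from h import *
go([.520,-.307,.190],down(-149.5-28.3))"
```

```text
t 4.8 pos [ 0.5189 -0.3072  0.1892] J [-15.2  20.9  -4.9   0.1 -64.2  45.7] F [-2.2 -1.5  2.4] w 0.172 gf 1.0
shift mm [ 0.4 -1.1 -0.8]
shift in target axes [-0.2 -1.1 -0.8] turn [ 0.04 -0.04 28.29]
```

Emit:
{"name": "play_rows", "arguments": {"steps": [{"ax":0,"ay":0,"az":0,"dx":0,"dy":0,"dz":0,"claw":10},{"ax":0,"ay":0,"az":0,"dx":0,"dy":0,"dz":0,"claw":10},{"ax":0,"ay":0,"az":3.3,"dx":0,"dy":0,"dz":0,"claw":10},{"ax":0,"ay":0,"az":5,"dx":0,"dy":0,"dz":0,"claw":10},{"ax":0,"ay":0,"az":5,"dx":0,"dy":0,"dz":0,"claw":10},{"ax":0,"ay":0,"az":5,"dx":0,"dy":0,"dz":0,"claw":10},{"ax":0,"ay":0,"az":5,"dx":0,"dy":0,"dz":0,"claw":10},{"ax":0,"ay":0,"az":5,"dx":0,"dy":0,"dz":0,"claw":10},{"ax":0,"ay":0,"az":0,"dx":0,"dy":0,"dz":0,"claw":10},{"ax":0,"ay":0,"az":0,"dx":0,"dy":0,"dz":0,"claw":10},{"ax":0,"ay":0,"az":0,"dx":0,"dy":0,"dz":0,"claw":10}]}}

```text
time_s: 5.9
tcp_pos: [0.5199, -0.3067, 0.1891]
ee_rot: [[0.039, -0.999, 0.002], [-0.999, -0.039, -0.0], [0.0, -0.002, -1.0]]
wrist_force: [1.3, 0.5, 4.8]
gripper_width: 0.154
gripper_force: 30.0
```

```bash
cat >> h.py <<'E'
def screen(k=4):
    c=avg("side",k);T=cloud(c);f=T[reg(T,.4,.68,-.43,-.18,.1,.24)&(c["frame"].max(2)<150)]
    m,w,s=plane(f)
    for t in(.01,.006,.004): kk=np.abs((f-m)@w[2])<t;m,w,s=plane(f[kk])
    n=w[2]*np.sign(w[2][0]);print("screen yaw",np.degrees(np.arctan2(n[1],n[0])),"tilt",np.degrees(np.arcsin(-n[2])),"res",s,len(f),m);return c
E
python3 -c "
from h import *
go([.520,-.307,.190],down(-177.8));c=screen();cv2.imwrite('pics/s1.png',c['frame'][150:450,200:520])"
```

```text
t 5.9 pos [ 0.5199 -0.3067  0.1891] J [-15.2  20.9  -4.9  -0.  -64.1  17.5] F [1.3 0.5 4.8] w 0.154 gf 30.0
shift mm [ 0.3 -0.1 -0.9]
shift in target axes [ 0.3 -0.1 -0.9] turn [-0.1  -0.02  0.06]
screen yaw 2.3546945186970802 tilt 0.4536979380637249 res 0.0012060681313891377 3431 [ 0.5134305  -0.32730461  0.15747058]
```

View pics/s1.png

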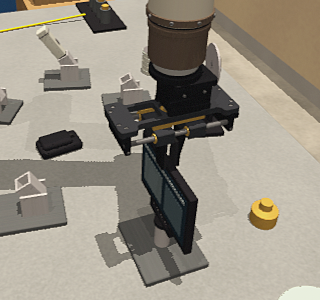

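Emit:
{"name": "play_rows", "arguments": {"steps": [{"ax":-1.7,"ay":0,"az":0,"dx":0,"dy":-3.1,"dz":0.05,"claw":10},{"ax":-2,"ay":0,"az":0,"dx":0,"dy":-3.65,"dz":0.06,"claw":10},{"ax":-2,"ay":0,"az":0,"dx":0,"dy":-3.65,"dz":0.06,"claw":10},{"ax":-2,"ay":0,"az":0,"dx":0,"dy":-3.65,"dz":0.06,"claw":10},{"ax":-2,"ay":0,"az":0,"dx":0,"dy":-3.65,"dz":0.06,"claw":10},{"ax":-2,"ay":0,"az":0,"dx":0,"dy":-3.65,"dz":0.06,"claw":10},{"ax":-2,"ay":0,"az":0,"dx":0,"dy":-3.65,"dz":0.06,"claw":10},{"ax":-2,"ay":0,"az":0,"dx":0,"dy":-3.65,"dz":0.06,"claw":10},{"ax":-2,"ay":0,"az":0,"dx":0,"dy":-3.65,"dz":0.06,"claw":10},{"ax":-2,"ay":0,"az":0,"dx":0,"dy":-3.65,"dz":0.06,"claw":10},{"ax":0,"ay":0,"az":0,"dx":0,"dy":0,"dz":0,"claw":10},{"ax":0,"ay":0,"az":0,"dx":0,"dy":0,"dz":0,"claw":10},{"ax":0,"ay":0,"az":0,"dx":0,"dy":0,"dz":0,"claw":10}]}}

```text
time_s: 7.4
tcp_pos: [0.5558, -0.3055, 0.183]
ee_rot: [[0.039, -0.942, -0.334], [-0.999, -0.037, -0.014], [0.001, 0.335, -0.942]]
wrist_force: [2.7, 1.0, 5.4]
gripper_width: 0.159
gripper_force: 30.0
```

```bash
python3 -c "
from h import *
go([.5555,-.307,.183]);c=screen()"
```

```text
t 7.4 pos [ 0.5558 -0.3055  0.183 ] J [-11.8  33.8  11.2   4.7 -86.4  13. ] F [2.7 1.  5.4] w 0.159 gf 30.0
shift mm [1.5 0.3 0.1]
screen yaw 2.164461875034848 tilt 20.358977180238387 res 0.000954428414401791 5388 [ 0.53760769 -0.32090533  0.15338471]
```

Emit:
{"name": "play_rows", "arguments": {"steps": [{"ax":0,"ay":0,"az":0,"dx":0,"dy":0,"dz":0,"claw":20},{"ax":0,"ay":0,"az":0,"dx":0,"dy":0,"dz":0,"claw":35},{"ax":0,"ay":0,"az":0,"dx":0,"dy":0,"dz":0,"claw":50},{"ax":0,"ay":0,"az":0,"dx":0,"dy":0,"dz":0,"claw":50},{"ax":0,"ay":0,"az":0,"dx":0,"dy":0,"dz":-20,"claw":50},{"ax":0,"ay":0,"az":0,"dx":0,"dy":0,"dz":-30,"claw":50},{"ax":0,"ay":0,"az":0,"dx":0,"dy":0,"dz":-40,"claw":60},{"ax":0,"ay":0,"az":0,"dx":0,"dy":0,"dz":-40,"claw":70},{"ax":0,"ay":0,"az":0,"dx":0,"dy":0,"dz":0,"claw":70},{"ax":0,"ay":0,"az":0,"dx":0,"dy":0,"dz":0,"claw":70}]}}

```text
time_s: 8.6
tcp_pos: [0.5986, -0.3037, 0.3049]
ee_rot: [[0.038, -0.941, -0.336], [-0.999, -0.036, -0.012], [-0.0, 0.336, -0.942]]
wrist_force: [0.4, 0.3, -0.9]
gripper_width: 0.781
gripper_force: 0.0
```

```bash
python3 - <<'E'
from h import *
c=screen(5)
# microscope geometry from stored images
import pickle;d=pickle.load(open("c1.pkl","rb"))
# holster plate edges, top view (z .012), corners from mask
cc=d["top"];T=cloud(cc);g=cc["frame"].mean(2)
M=(np.abs(T[...,2]-.012)<.015)&(np.abs(g-88)<14);B=blob(M,(215,280));v,u=np.nonzero(B)
for f in(u+v,u-v):
    for k in(f.argmin(),f.argmax()):print((u[k],v[k]),end=" ")
print()
for n in d:
    x=d[n];T=cloud(x);b=x["frame"].astype(int)
    m=reg(T,.38,.5,.24,.38,.1,.2)&(b.min(2)>60);v,u=np.nonzero(m);r=cv2.minAreaRect(np.c_[u,v].astype(np.float32));print(n,"handle px",np.round(cv2.boxPoints(r),1).tolist(),m.sum())
E
```

```text
screen yaw 2.134551097291764 tilt 20.430664930699812 res 0.0009390632677085987 4845 [ 0.53784555 -0.31979831  0.15405947]
(np.int64(191), np.int64(237)) (np.int64(217), np.int64(289)) (np.int64(189), np.int64(291)) (np.int64(226), np.int64(244)) 
top handle px [[172.8000030517578, 289.0], [186.89999389648438, 259.20001220703125], [199.8000030517578, 265.29998779296875], [185.60000610351562, 295.1000061035156]] 368
side handle px [[233.60000610351562, 182.60000610351562], [243.89999389648438, 174.1999969482422], [264.6000061035156, 199.6999969482422], [254.3000030517578, 208.10000610351562]] 384
```

```bash
python3 - <<'E'
from h import *;import pickle
d=pickle.load(open("c1.pkl","rb"))
c=d["top"]
C=[(191,237),(226.5,244),(217.5,290),(183,283)]
for i,(n,f) in enumerate((("back",(.1,.95)),("right",(.1,.95)))):print(n,*edge(c,C[i],C[i+1],.012,4,f))
P={n:cloud(d[n]) for n in d}
for n in d:
    f=P[n][reg(P[n],.38,.5,.24,.38,.105,.2)];h=f[:,:2]
    # lateral slope vs height and 2D direction
    print(n,len(f))
yaw=np.radians(-12.8)
ex=np.array([np.cos(yaw),np.sin(yaw),0]);ey=np.array([-np.sin(yaw),np.cos(yaw),0])
th=np.radians(30);a=-np.sin(th)*ex+np.cos(th)*np.array([0,0,1]);p=np.cos(th)*ex+np.sin(th)*np.array([0,0,1])
o=np.array([.47,.3,.1])
for n in d:
    f=P[n][reg(P[n],.38,.5,.24,.38,.105,.2)]-o;A,Lx,Pp=f@a*1000,f@ey*1000,f@p*1000
    print(n,"along",np.percentile(A,[1,99]))
    for lo in range(-10,90,12):
        k=(A>lo)&(A<lo+12)
        if k.sum()>8:print(lo+6,k.sum(),"lat",np.round(np.percentile(Lx[k],[3,50,97]),1),"perp",np.round(np.percentile(Pp[k],[3,50,97]),1))
E
```

```text
back [0.5494474 0.2910498] 78.08189
right [0.47419822 0.25537533] 167.8177
top 389
side 356
top along [ 2.14646007 80.25670301]
8 34 lat [-4.3  4.8 18.3] perp [-6.6  8.5  9.9]
20 42 lat [-4.5  2.6 19.6] perp [-14.5   7.8   9.5]
32 43 lat [-5.   2.4 19.1] perp [-12.4   6.8   9.3]
44 46 lat [-4.6  1.6 17.9] perp [-15.9   6.1   7.8]
56 45 lat [-5.  3. 19.] perp [-17.5   5.6   6.8]
68 56 lat [-5.1  0.9 18.9] perp [-19.5   4.6   6.7]
80 120 lat [-4.   7.4 19.4] perp [-21.4  -7.5   4.6]
side along [ 4.72701171 79.71102595]
8 29 lat [-4.3 -1.1 16.3] perp [-8.5  4.9  9.5]
20 50 lat [-4.9 -2.4 11.6] perp [-19.3  -2.3   9.7]
32 55 lat [-5.3 -2.  12.3] perp [-19.9  -2.4   9. ]
44 57 lat [-5.5 -2.8 11.9] perp [-21.   -4.7   7. ]
56 53 lat [-4.6 -2.8 14.2] perp [-20.3  -3.5   6.6]
68 58 lat [-5.6 -2.8 14.9] perp [-22.7  -5.6   5.9]
80 52 lat [-3.7  1.6 18.3] perp [-22.   -7.6   5.3]
```

```bash
cat >> h.py <<'E'
rad=np.radians; UZ=np.array([0,0,1.])
def fr(yaw): a=rad(yaw);return np.array([np.cos(a),np.sin(a),0]),np.array([-np.sin(a),np.cos(a),0])
def tool(yaw,back): # tool y = -ey, z pointing down leaning back by `back` deg
    ex,ey=fr(yaw);z=-np.sin(rad(back))*ex-np.cos(rad(back))*UZ;return np.c_[np.cross(-ey,z),-ey,z]
ex,ey=fr(-12.8);A0=-.5*ex+np.cos(rad(30))*UZ;P0=np.cos(rad(30))*ex+.5*UZ
G=np.array([.47,.3,.1])+.044*A0+.0075*ey-.0083*P0   # z=118mm on the scope
ex,ey=fr(-12.5);AX=-np.sin(rad(33.7))*ex+np.cos(rad(33.7))*UZ
RG=tool(-12.5,40)
E
python3 - <<'E'
from h import *
print(G,AX,RG.round(3).tolist())
go(G+.005*RG[:,2]-.12*RG[:,2],RG)
E
```

```text
[0.44319894 0.31378018 0.13395512] [-0.5416924   0.12009031  0.83195412] [[0.748, -0.216, -0.628], [-0.166, -0.976, 0.139], [-0.643, -0.0, -0.766]]
t 8.85 pos [ 0.5976 -0.3037  0.3035] J [ -11.    35.5   30.9    4.6 -104.8   13.6] F [-0.5 -0.5 -0.2] w 0.803 gf 0.0
shift mm [-604.1   28.    97.3]
shift in target axes [-108.9 -569.4  197.7] turn [ -9.67 -20.8  -76.1 ]
```

Emit:
{"name": "play_rows", "arguments": {"steps": [{"ax":-0.97,"ay":-2.08,"az":-7.61,"dx":0,"dy":0,"dz":0,"claw":70},{"ax":-0.97,"ay":-2.08,"az":-7.61,"dx":0,"dy":0,"dz":0,"claw":70},{"ax":-0.97,"ay":-2.08,"az":-7.61,"dx":0,"dy":0,"dz":0,"claw":70},{"ax":-0.97,"ay":-2.08,"az":-7.61,"dx":0,"dy":0,"dz":0,"claw":70},{"ax":-0.97,"ay":-2.08,"az":-7.61,"dx":0,"dy":0,"dz":0,"claw":70},{"ax":-0.97,"ay":-2.08,"az":-7.61,"dx":0,"dy":0,"dz":0,"claw":70},{"ax":-0.97,"ay":-2.08,"az":-7.61,"dx":0,"dy":0,"dz":0,"claw":70},{"ax":-0.97,"ay":-2.08,"az":-7.61,"dx":0,"dy":0,"dz":0,"claw":70},{"ax":-0.97,"ay":-2.08,"az":-7.61,"dx":0,"dy":0,"dz":0,"claw":70},{"ax":-0.97,"ay":-2.08,"az":-7.61,"dx":0,"dy":0,"dz":0,"claw":70},{"ax":0,"ay":0,"az":0,"dx":0,"dy":0,"dz":0,"claw":70}]}}

```text
time_s: 9.95
tcp_pos: [0.5987, -0.3033, 0.3019]
ee_rot: [[0.747, -0.216, -0.629], [-0.165, -0.976, 0.139], [-0.645, -0.0, -0.765]]
wrist_force: [0.1, 0.4, -0.9]
gripper_width: 0.796
gripper_force: 0.0
```

```bash
python3 - <<'E'
from h import *
go(G+.005*RG[:,2]-.12*RG[:,2],RG)
E
```

```text
t 9.95 pos [ 0.5987 -0.3033  0.3019] J [ -12.9   50.1   52.7    0.4 -132.7   90.7] F [ 0.1  0.4 -0.9] w 0.796 gf 0.0
shift mm [-109.8 -569.   197. ]
shift in target axes [-110.7 -568.8  197.1] turn [0.03 0.13 0.04]
```

Emit:
{"name": "play_rows", "arguments": {"steps": [{"ax":0,"ay":0,"az":0,"dx":-9,"dy":-43,"dz":15,"claw":70},{"ax":0,"ay":0,"az":0,"dx":-9,"dy":-43,"dz":15,"claw":70},{"ax":0,"ay":0,"az":0,"dx":-9,"dy":-43,"dz":15,"claw":70},{"ax":0,"ay":0,"az":0,"dx":-9,"dy":-43,"dz":15,"claw":70},{"ax":0,"ay":0,"az":0,"dx":-9,"dy":-43,"dz":15,"claw":70},{"ax":0,"ay":0,"az":0,"dx":-9,"dy":-43,"dz":15,"claw":70},{"ax":0,"ay":0,"az":0,"dx":-9,"dy":-43,"dz":15,"claw":70},{"ax":0,"ay":0,"az":0,"dx":-9,"dy":-43,"dz":15,"claw":70},{"ax":0,"ay":0,"az":0,"dx":-9,"dy":-43,"dz":15,"claw":70},{"ax":0,"ay":0,"az":0,"dx":-9,"dy":-43,"dz":15,"claw":70},{"ax":0,"ay":0,"az":0,"dx":-9,"dy":-43,"dz":15,"claw":70},{"ax":0,"ay":0,"az":0,"dx":-9,"dy":-43,"dz":15,"claw":70},{"ax":0,"ay":0,"az":0,"dx":-2,"dy":-43,"dz":15,"claw":70},{"ax":0,"ay":0,"az":0,"dx":0,"dy":0,"dz":0,"claw":70},{"ax":0,"ay":0,"az":0,"dx":0,"dy":0,"dz":0,"claw":70},{"ax":0,"ay":0,"az":0,"dx":0,"dy":0,"dz":0,"claw":70}]}}

```text
time_s: 11.55
tcp_pos: [0.5148, 0.2863, 0.2258]
ee_rot: [[0.75, -0.218, -0.625], [-0.168, -0.976, 0.138], [-0.64, 0.001, -0.768]]
wrist_force: [0.5, -0.7, -0.3]
gripper_width: 0.813
gripper_force: 0.0
```

```bash
python3 - <<'E'
from h import *
go(G+.005*RG[:,2],RG)
c=avg("side",3);T=cloud(c);cv2.imwrite("pics/s2.png",cv2.resize(c["frame"][100:260,180:340],(480,480),interpolation=2))
f=T[reg(T,.38,.48,.27,.36,.12,.17)];print(len(f),f.mean(0))
E
```

```text
t 11.55 pos [0.5148 0.2863 0.2258] J [  29.7   36.5   26.3  -27.1 -109.3   45.4] F [ 0.5 -0.7 -0.3] w 0.813 gf 0.0
shift mm [  0.5 -11.4 124.1]
shift in target axes [  0.9 -11.4 124.1] turn [ 0.01 -0.21 -0.12]
277 [0.43949427 0.30693995 0.14511263]
```

View pics/s2.png

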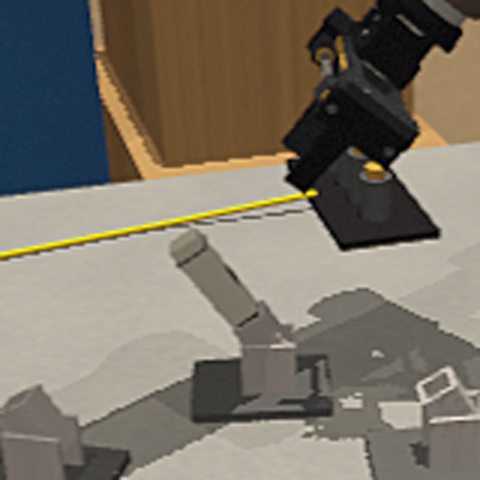

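The gripper is poised at the far side of the handle, around (360,110) in the crop, and the handle is still in its sleeve at (215,280). I'll go in along the tool axis.

Emit:
{"name": "play_rows", "arguments": {"steps": [{"ax":0,"ay":0,"az":0,"dx":0,"dy":-6,"dz":14,"claw":70},{"ax":0,"ay":0,"az":0,"dx":0,"dy":-5.4,"dz":20,"claw":70},{"ax":0,"ay":0,"az":0,"dx":0,"dy":0,"dz":20,"claw":70},{"ax":0,"ay":0,"az":0,"dx":0,"dy":0,"dz":20,"claw":70},{"ax":0,"ay":0,"az":0,"dx":0,"dy":0,"dz":20,"claw":70},{"ax":0,"ay":0,"az":0,"dx":0,"dy":0,"dz":15,"claw":70},{"ax":0,"ay":0,"az":0,"dx":0,"dy":0,"dz":15,"claw":70},{"ax":0,"ay":0,"az":0,"dx":0,"dy":0,"dz":0,"claw":55},{"ax":0,"ay":0,"az":0,"dx":0,"dy":0,"dz":0,"claw":40},{"ax":0,"ay":0,"az":0,"dx":0,"dy":0,"dz":0,"claw":32},{"ax":0,"ay":0,"az":0,"dx":0,"dy":0,"dz":0,"claw":27},{"ax":0,"ay":0,"az":0,"dx":0,"dy":0,"dz":0,"claw":22},{"ax":0,"ay":0,"az":0,"dx":0,"dy":0,"dz":0,"claw":18},{"ax":0,"ay":0,"az":0,"dx":0,"dy":0,"dz":0,"claw":18},{"ax":0,"ay":0,"az":0,"dx":0,"dy":0,"dz":0,"claw":18},{"ax":0,"ay":0,"az":0,"dx":0,"dy":0,"dz":0,"claw":18}]}}

```text
time_s: 13.3
tcp_pos: [0.4396, 0.3155, 0.1302]
ee_rot: [[0.75, -0.216, -0.625], [-0.166, -0.976, 0.138], [-0.64, 0.0, -0.768]]
wrist_force: [0.8, -0.1, 0.1]
gripper_width: 0.292
gripper_force: 29.9
```

```bash
python3 - <<'E'
from h import *
go(G+.005*RG[:,2]+.09*AX,RG)
E
```

```text
t 13.3 pos [0.4396 0.3155 0.1302] J [ 34.9  35.5  10.4 -28.2 -93.8  48.2] F [ 0.8 -0.1  0.1] w 0.292 gf 29.9
shift mm [-85.8   0.9 -25.9]
shift in target axes [-85.8   0.9 -25.7] turn [ 0.03 -0.18  0.  ]
```

Emit:
{"name": "play_rows", "arguments": {"steps": [{"ax":0,"ay":0,"az":0,"dx":-4,"dy":0,"dz":-1.2,"claw":18},{"ax":0,"ay":0,"az":0,"dx":-8,"dy":0,"dz":-2.4,"claw":18},{"ax":0,"ay":0,"az":0,"dx":-8,"dy":0,"dz":-2.4,"claw":18},{"ax":0,"ay":0,"az":0,"dx":-8,"dy":0,"dz":-2.4,"claw":18},{"ax":0,"ay":0,"az":0,"dx":-8,"dy":0,"dz":-2.4,"claw":18},{"ax":0,"ay":0,"az":0,"dx":-8,"dy":0,"dz":-2.4,"claw":18},{"ax":0,"ay":0,"az":0,"dx":-8,"dy":0,"dz":-2.4,"claw":18},{"ax":0,"ay":0,"az":0,"dx":-8,"dy":0,"dz":-2.4,"claw":18},{"ax":0,"ay":0,"az":0,"dx":-8,"dy":0,"dz":-2.4,"claw":18},{"ax":0,"ay":0,"az":0,"dx":-8,"dy":0,"dz":-2.4,"claw":18},{"ax":0,"ay":0,"az":0,"dx":-8,"dy":0,"dz":-2.4,"claw":18},{"ax":0,"ay":0,"az":0,"dx":-8,"dy":0,"dz":-2.4,"claw":18},{"ax":0,"ay":0,"az":0,"dx":0,"dy":0,"dz":0,"claw":18},{"ax":0,"ay":0,"az":0,"dx":0,"dy":0,"dz":0,"claw":18}]}}

```text
time_s: 14.7
tcp_pos: [0.3877, 0.327, 0.2104]
ee_rot: [[0.75, -0.216, -0.625], [-0.166, -0.976, 0.138], [-0.641, 0.0, -0.768]]
wrist_force: [0.5, 0.8, -1.0]
gripper_width: 0.294
gripper_force: 29.9
```

```bash
cat >>h.py <<'E'
# final pose: wafer centre and easel yaw
WC=np.array([.7645,.004,.172]);YE=-10.4
def final(pitch,dist=.1,z=.118,back=None):
    """pitch: angle of tool z to scope axis frame: tool back-lean when the scope lies at lean L is back; here lean 90"""
    pass
E
python3 - <<'E'
from h import *;import pickle
go(G,RG)
d={n:avg(n,3) for n in("side","top")};pickle.dump(d,open("c2.pkl","wb"))
cv2.imwrite("pics/s3.png",np.hstack([cv2.resize(d["side"]["frame"][80:260,180:340],(400,450),interpolation=2),cv2.resize(d["top"]["frame"][180:360,120:280],(400,450),interpolation=2)]))
c1=pickle.load(open("c1.pkl","rb"))
# wafer centre by ellipse outline, side view + top view planes
for n in c1:
    c=c1[n];T=cloud(c);m=reg(T,.73,.80,-.06,.07,.121,.23);
    f=T[m];nrm=np.array([.9837,-.178,-.01]);q=f[np.abs((f-np.median(f,0))@nrm)<.006]
    e=np.array([.178,.9837,0]);s=q@e
    print(n,"n",len(q),"face offset",np.median(q@nrm),"lat ext",np.percentile(s,[.3,99.7])," z ext",np.percentile(q[:,2],[.3,99.7]))
    x=cv2.minEnclosingCircle((np.c_[s,q[:,2]]*1000).astype(np.float32));print(x)
E
```

```text
t 14.7 pos [0.3877 0.327  0.2104] J [ 38.1  27.4   9.  -30.  -98.2  42.2] F [ 0.5  0.8 -1. ] w 0.294 gf 29.9
shift mm [92.8  0.9 22.1]
shift in target axes [92.8  0.9 21.9] turn [ 0.03 -0.17  0.01]
top n 476 face offset 0.7510778803671045 lat ext [0.09296387 0.18878351]  z ext [0.12239384 0.21984546]
((141.96075439453125, 170.51666259765625), 50.54774856567383)
side n 534 face offset 0.751161907687548 lat ext [0.09119825 0.18868175]  z ext [0.12241084 0.21978302]
((140.90109252929688, 170.12091064453125), 51.653236389160156)
```

View pics/s3.png

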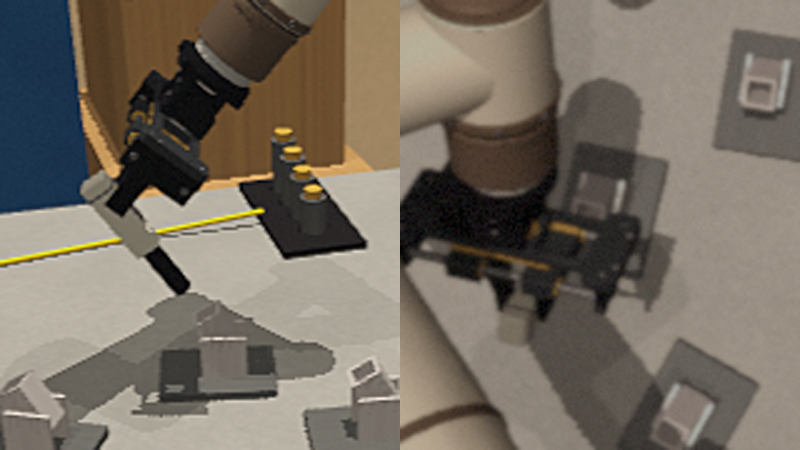

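The microscope is out of the sleeve with its nose free (side crop (170,270)), held crosswise by the handle. Now compute the turn to level and the shift to the wafer.

```bash
cat >>h.py <<'E'
WC=np.array([.764,.005,.170]);YE=-10.3
def target(d,back=-16.5,zg=.118,yaw=YE):
    R=tool(yaw,back);n,_=fr(YE);return WC-n*(d+zg)+.005*R[:,2],R
E
python3 -c "
from h import *
go(*target(.15))"
```

```text
t 15.0 pos [0.3878 0.3268 0.2098] J [ 38.1  27.5   9.  -30.  -98.2  42.2] F [ 0.1 -0.5 -1.2] w 0.296 gf 29.9
shift mm [159.6 243.  -74.8]
shift in target axes [141.8 249.4  88.6] turn [-0.4  56.37 -2.25]
```

Emit:
{"name": "play_rows", "arguments": {"steps": [{"ax":0,"ay":0,"az":0,"dx":-12,"dy":0,"dz":-15,"claw":18},{"ax":0,"ay":0,"az":0,"dx":-19,"dy":0,"dz":-23,"claw":18},{"ax":0,"ay":0,"az":0,"dx":-12,"dy":0,"dz":-15,"claw":18},{"ax":0,"ay":3.4,"az":-0.2,"dx":0,"dy":0,"dz":0,"claw":18},{"ax":0,"ay":6,"az":-0.2,"dx":0,"dy":0,"dz":0,"claw":18},{"ax":0,"ay":6,"az":-0.2,"dx":0,"dy":0,"dz":0,"claw":18},{"ax":-0.1,"ay":6,"az":-0.2,"dx":0,"dy":0,"dz":0,"claw":18},{"ax":0,"ay":6,"az":-0.3,"dx":0,"dy":0,"dz":0,"claw":18},{"ax":-0.1,"ay":6,"az":-0.3,"dx":0,"dy":0,"dz":0,"claw":18},{"ax":0,"ay":6,"az":-0.3,"dx":0,"dy":0,"dz":0,"claw":18},{"ax":-0.1,"ay":6,"az":-0.2,"dx":0,"dy":0,"dz":0,"claw":18},{"ax":0,"ay":6,"az":-0.2,"dx":0,"dy":0,"dz":0,"claw":18},{"ax":-0.1,"ay":5,"az":-0.2,"dx":0,"dy":0,"dz":0,"claw":18},{"ax":0,"ay":0,"az":0,"dx":0,"dy":0,"dz":0,"claw":18},{"ax":0,"ay":0,"az":0,"dx":0,"dy":0,"dz":0,"claw":18}]}}

```text
time_s: 16.5
tcp_pos: [0.3882, 0.3267, 0.2784]
ee_rot: [[0.944, -0.178, 0.279], [-0.171, -0.984, -0.05], [0.283, -0.0, -0.959]]
wrist_force: [0.2, -0.4, -1.0]
gripper_width: 0.298
gripper_force: 29.9
```

```bash
python3 -c "
from h import *
go(*target(.15))"
```

```text
t 16.5 pos [0.3882 0.3267 0.2784] J [ 68.2   3.  -23.6  18.5 -61.3   2.9] F [ 0.2 -0.4 -1. ] w 0.298 gf 29.9
shift mm [121.9 249.5 153.9]
shift in target axes [122.  249.4 154.2] turn [-0.03  0.03  0.03]
```

Emit:
{"name": "play_rows", "arguments": {"steps": [{"ax":0,"ay":0,"az":0,"dx":5,"dy":10,"dz":6,"claw":18},{"ax":0,"ay":0,"az":0,"dx":10,"dy":20,"dz":12,"claw":18},{"ax":0,"ay":0,"az":0,"dx":10,"dy":20,"dz":12,"claw":18},{"ax":0,"ay":0,"az":0,"dx":10,"dy":20,"dz":12,"claw":18},{"ax":0,"ay":0,"az":0,"dx":10,"dy":20,"dz":12,"claw":18},{"ax":0,"ay":0,"az":0,"dx":10,"dy":20,"dz":12,"claw":18},{"ax":0,"ay":0,"az":0,"dx":10,"dy":20,"dz":12,"claw":18},{"ax":0,"ay":0,"az":0,"dx":10,"dy":20,"dz":12,"claw":18},{"ax":0,"ay":0,"az":0,"dx":10,"dy":20,"dz":12,"claw":18},{"ax":0,"ay":0,"az":0,"dx":10,"dy":20,"dz":13,"claw":18},{"ax":0,"ay":0,"az":0,"dx":10,"dy":20,"dz":13,"claw":18},{"ax":0,"ay":0,"az":0,"dx":10,"dy":20,"dz":13,"claw":18},{"ax":0,"ay":0,"az":0,"dx":10,"dy":20,"dz":14,"claw":18},{"ax":0,"ay":0,"az":0,"dx":7,"dy":10,"dz":9,"claw":18},{"ax":0,"ay":0,"az":0,"dx":0,"dy":9,"dz":0,"claw":18},{"ax":0,"ay":0,"az":0,"dx":0,"dy":0,"dz":0,"claw":18},{"ax":0,"ay":0,"az":0,"dx":0,"dy":0,"dz":0,"claw":18}]}}

```text
time_s: 18.2
tcp_pos: [0.5114, 0.031, 0.1593]
ee_rot: [[0.943, -0.179, 0.282], [-0.172, -0.984, -0.05], [0.286, -0.001, -0.958]]
wrist_force: [0.4, 0.5, -1.9]
gripper_width: 0.298
gripper_force: 29.9
```

```bash
python3 - <<'E'
from h import *;import pickle
go(*target(.15))
d={n:avg(n,5) for n in("side","top")};pickle.dump(d,open("c3.pkl","wb"))
cv2.imwrite("pics/s4.png",np.hstack([cv2.resize(d["side"]["frame"][130:290,300:460],(400,400),interpolation=2),cv2.resize(d["top"]["frame"][120:280,230:390],(400,400),interpolation=2)]))
n,e=fr(YE)
for k in d:
    T=cloud(d[k]);f=T[reg(T,.44,.72,-.05,.12,.13,.21)]-WC;s,l,z=-f@n*1000,f@e*1000,f[:,2]*1000
    for lo in range(140,320,15):
        q=(s>lo)&(s<lo+15)&(abs(l)<25)&(abs(z)<25)
        if q.sum()>5:print(k,lo+7,q.sum(),"lat",np.round(np.percentile(l[q],[3,50,97]),1),"z",np.round(np.percentile(z[q],[3,50,97]),1))
    q=(abs(l)<20)&(abs(z)<20)&(s>50);print(k,"lens at",np.sort(s[q])[:6].round(1))
E
```

```text
t 18.2 pos [0.5114 0.031  0.1593] J [ 27.2   6.3 -38.4  18.4 -33.4  38.1] F [ 0.4  0.5 -1.9] w 0.298 gf 29.9
shift mm [-11.2 -19.6  -9.5]
shift in target axes [-11.2 -19.6  -9.5] turn [-0.06 -0.12 -0.06]
side 147 33 lat [-24.5 -22.2 -14.9] z [-14.7   3.8   5.1]
side 162 26 lat [-24.5 -20.8 -11.2] z [0.7 3.8 5.6]
side 177 30 lat [-24.6 -23.2 -17.5] z [-13.9   4.3   6. ]
side 192 24 lat [-24.5 -19.3  -7.3] z [2.4 5.1 9.7]
side 207 26 lat [-24.4 -17.4  -7.7] z [ 9.   9.8 10.6]
side 222 26 lat [-24.7 -16.9  -9.7] z [ 9.1 10.  11.4]
side 237 25 lat [-24.  -18.2  -6.8] z [ 8.7 10.4 12.1]
side 252 10 lat [-23.9 -14.7  -0.9] z [ 6.8 10.1 11. ]
side 282 16 lat [-24.3 -18.6 -11. ] z [-12.3   9.5  10.8]
side lens at [135.7 138.2 140.3 140.6 142.4 144.4]
top 147 50 lat [-24.  -15.9  -8.2] z [-3.3  3.1  5.2]
top 162 45 lat [-24.  -16.5  -8.6] z [-3.5  3.   5.4]
top 177 46 lat [-24.1 -16.9  -8.5] z [-4.1  3.2  5.5]
top 192 47 lat [-24.6 -16.4  -8.2] z [-1.2  4.4  8.8]
top 207 52 lat [-23.9 -15.3  -6.7] z [ 5.7  8.4 10.3]
top 222 52 lat [-23.9 -15.8  -7.1] z [ 6.6  9.  11.9]
top 237 45 lat [-24.4 -15.9  -7.4] z [ 6.4  9.9 11.8]
top 252 15 lat [-23.8 -14.5  -7.3] z [ 5.6  9.2 10.6]
top lens at [134.5 134.5 136.6 137.1 137.1 138. ]
```

View pics/s4.png

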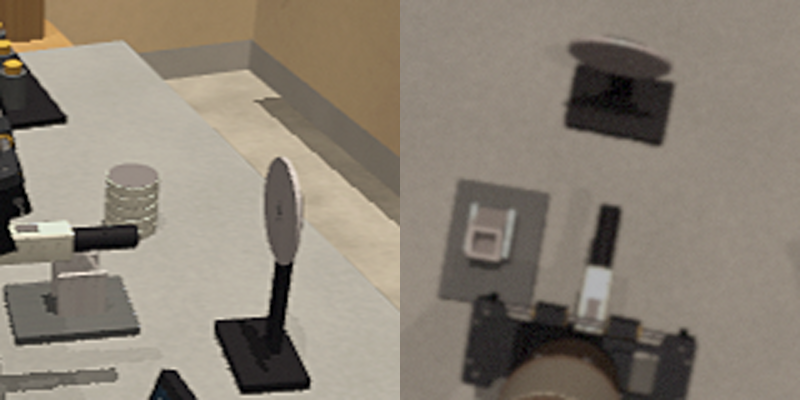

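The microscope is level, its nose pointing at the wafer (top crop, nose (610,215), wafer (620,58)). It is about 20 mm off to the right because I summed the rows wrongly, so I correct that and close in to 10 cm.

Emit:
{"name": "play_rows", "arguments": {"steps": [{"ax":0,"ay":0,"az":0,"dx":0,"dy":-6,"dz":-4,"claw":18},{"ax":0,"ay":0,"az":0,"dx":0,"dy":-8,"dz":-4,"claw":18},{"ax":0,"ay":0,"az":0,"dx":4.7,"dy":-5.6,"dz":1,"claw":18},{"ax":0,"ay":0,"az":0,"dx":8,"dy":0,"dz":3,"claw":18},{"ax":0,"ay":0,"az":0,"dx":10,"dy":0,"dz":3,"claw":18},{"ax":0,"ay":0,"az":0,"dx":8,"dy":0,"dz":3,"claw":18},{"ax":0,"ay":0,"az":0,"dx":6,"dy":0,"dz":2.8,"claw":18},{"ax":0,"ay":0,"az":0,"dx":0,"dy":0,"dz":0,"claw":18},{"ax":0,"ay":0,"az":0,"dx":0,"dy":0,"dz":0,"claw":18},{"ax":0,"ay":0,"az":0,"dx":0,"dy":0,"dz":0,"claw":18}]}}

```text
time_s: 19.7
tcp_pos: [0.5503, 0.0438, 0.1644]
ee_rot: [[0.943, -0.179, 0.28], [-0.172, -0.984, -0.05], [0.285, -0.0, -0.959]]
wrist_force: [-0.7, 1.4, -1.4]
gripper_width: 0.297
gripper_force: 29.9
```

```bash
python3 - <<'E'
from h import *;import pickle
go(*target(.10))
d={n:avg(n,9) for n in("side","top")};pickle.dump(d,open("c4.pkl","wb"))
n,e=fr(YE)
for k in d:
    T=cloud(d[k]);f=T[reg(T,.44,.72,-.05,.12,.13,.21)]-WC;s,l,z=-f@n*1000,f@e*1000,f[:,2]*1000
    ok=(abs(l)<25)&(abs(z)<25)&(s>60)
    for a,b,w in((106,155,"nose"),(165,200,"handle")):
        q=ok&(s>a)&(s<b);print(k,w,q.sum(),"lat",np.round(np.percentile(l[q],[2,50,98]),1),"z",np.round(np.percentile(z[q],[2,50,98]),1))
        # ridge: per-slice 85th pct of z, lateral edges
        S=[];
        for lo in np.arange(a,b,7):
            t=q&(s>=lo)&(s<lo+7)
            if t.sum()>6:S.append([lo+3.5,np.percentile(z[t],80),np.percentile(l[t],5),np.percentile(l[t],95)])
        S=np.array(S);print("  z(s),l5,l95 slopes deg",[np.round(np.degrees(np.polyfit(S[:,0],S[:,i],1)[0]),2) for i in(1,2,3)],"means",S.mean(0).round(1))
    print(k,"lens at",np.sort(s[ok])[:5].round(1))
    W=T[reg(T,.735,.79,-.06,.07,.122,.225)]-WC;print("wafer off n",np.median(W@n)*1000,"lat",np.percentile(W@e,[1,99])*1000,"z",np.percentile(W[:,2],[1,99])*1000)
E
```

```text
t 19.7 pos [0.5503 0.0438 0.1644] J [ 26.5   9.9 -32.6  17.1 -35.3  40.2] F [-0.7  1.4 -1.4] w 0.297 gf 29.9
shift mm [ 0.8 -0.1 -0.5]
shift in target axes [ 0.8 -0.1 -0.5] turn [-0.03 -0.04 -0.01]
side nose 204 lat [-9.8 -7.2  4.4] z [-7.8  5.1 10.7]
  z(s),l5,l95 slopes deg [np.float64(0.92), np.float64(-0.92), np.float64(0.0)] means [130.5   9.5  -9.3   2.6]
side handle 242 lat [-12.9 -11.2   9.8] z [-12.5   7.7  16.3]
  z(s),l5,l95 slopes deg [np.float64(2.05), np.float64(-0.85), np.float64(-9.27)] means [182.5  15.  -12.7   7. ]
side lens at [98.  98.4 98.8 98.9 99.1]
wafer off n 2.2089096057751783 lat [-48.97330246  46.74098238] z [-45.23332774  49.1179529 ]
top nose 198 lat [-10.1  -0.   10.8] z [-0.   8.2 11. ]
  z(s),l5,l95 slopes deg [np.float64(1.04), np.float64(0.2), np.float64(0.08)] means [130.5   9.6  -9.2   9.8]
top handle 173 lat [-13.   -0.7  12.2] z [ 9.4 14.4 16.4]
  z(s),l5,l95 slopes deg [np.float64(2.05), np.float64(-1.51), np.float64(-0.94)] means [182.5  15.2 -12.3  11.1]
top lens at [98.1 98.8 98.9 98.9 99. ]
wafer off n 2.114588762145763 lat [-46.56484099  46.34330313] z [-44.77112334  49.27290063]
```

Emit:
{"name": "play_rows", "arguments": {"steps": [{"ax":0,"ay":0.7,"az":0,"dx":-0.3,"dy":0,"dz":1,"claw":18},{"ax":0,"ay":0.7,"az":0,"dx":0,"dy":0,"dz":1,"claw":18},{"ax":0,"ay":0,"az":0,"dx":0,"dy":0,"dz":0,"claw":18},{"ax":0,"ay":0,"az":0,"dx":0,"dy":0,"dz":0,"claw":18},{"ax":0,"ay":0,"az":0,"dx":0,"dy":0,"dz":0,"claw":18},{"ax":0,"ay":0,"az":0,"dx":0,"dy":0,"dz":0,"claw":18},{"ax":0,"ay":0,"az":0,"dx":0,"dy":0,"dz":0,"claw":18}]}}

```text
time_s: 21.3
tcp_pos: [0.5511, 0.044, 0.1627]
ee_rot: [[0.936, -0.179, 0.304], [-0.17, -0.984, -0.054], [0.309, -0.001, -0.951]]
wrist_force: [-0.6, -0.8, -2.3]
gripper_width: 0.293
gripper_force: 29.9
```

```bash
python3 - <<'E'
from h import *
d={n:avg(n,7) for n in("side","top")}
n,e=fr(YE)
for k in d:
    T=cloud(d[k]);f=T[reg(T,.44,.72,-.05,.12,.13,.21)]-WC;s,l,z=-f@n*1000,f@e*1000,f[:,2]*1000
    ok=(abs(l)<25)&(abs(z)<25)&(s>60)
    for a,b in((106,155),(165,200)):
        S=[]
        for lo in np.arange(a,b,7):
            t=ok&(s>=lo)&(s<lo+7)
            if t.sum()>6:S.append([lo+3.5,np.percentile(z[t],80),np.percentile(l[t],5),np.percentile(l[t],95)])
        S=np.array(S);print(k,[np.round(np.degrees(np.polyfit(S[:,0],S[:,i],1)[0]),2) for i in(1,2,3)],S.mean(0).round(1))
    print(np.sort(s[ok])[:4].round(1))
    W=T[reg(T,.735,.79,-.06,.07,.122,.225)];m,w,_=plane(W);q=abs((W-m)@w[2])<.004;m,w,_=plane(W[q]);print("wafer n",w[2],"offset of centre",(m-WC)@w[2]*1000*np.sign(w[2][0]))
go(*target(.1));cv2.imwrite("pics/s5.png",d["side"]["frame"])
from station import sense;print(np.abs(sense()["joint_velocities"]).max())
E
```

```text
side [np.float64(-1.27), np.float64(-0.77), np.float64(-3.08)] [130.5   9.4  -9.4   2.8]
side [np.float64(-0.04), np.float64(-0.84), np.float64(-0.62)] [182.5  13.6 -13.    6.2]
[97.3 98.1 98.4 98.5]
wafer n [-0.98421331  0.17684941  0.00695976] offset of centre 2.3607332493013824
top [np.float64(-1.13), np.float64(0.37), np.float64(0.02)] [130.5   9.6  -9.2   9.8]
top [np.float64(0.85), np.float64(-1.48), np.float64(-1.48)] [182.5  14.3 -12.3  11. ]
[98.3 98.8 98.8 98.9]
wafer n [-0.98277307  0.18427775  0.01409966] offset of centre 2.2231071183456645
t 22.0 pos [0.5509 0.0439 0.1626] J [ 26.7   9.5 -34.7  20.  -32.8  37.4] F [-0.6  0.4 -1.7] w 0.288 gf 29.9
shift mm [ 0.8  0.2 -2.5]
shift in target axes [ 0.8  0.2 -2.5] turn [-0.04 -1.47 -0.  ]
0.06903305788934148
```

View pics/s5.png

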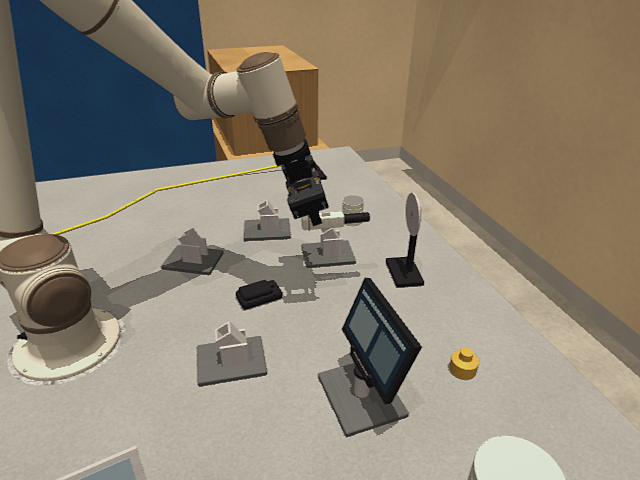

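The picture shows the microscope level at (340,217), facing the wafer at (413,215) across a clear gap. The screen is square to its foot and leaned back, and the bystanders are where they were. I'm handing the job in.

```bash
python3 -c "
from station import *
print(finish_job())"
```

```text
the job is handed in; nothing more can be done
None
```

The job is handed in after about 22 s on the robot's clock. By my camera measurements, the screen is square to its foot and leans back about 20°. The microscope is held still and level (about ±1°), about 10 cm from the wafer's front and aimed at its middle, touching neither wafer nor easel.

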